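# Free the hand float caught crosswise in the tilt-out bin

### The arm

A 6-joint arm with a two-finger parallel gripper is mounted at the origin on the work surface. World frame = base frame: x ahead of the robot, y to its left, z up, the work surface at z = 0. Lengths are in mm, angles in rad, forces in N, time in s.
With the tool pointing down it reaches from about 275 to 825 mm from the base axis. Payload 4.9 kg.
Tool frame: the origin (TCP) lies at the very end of the fingers, on their centre line; the grasp point (between the pads) lies 19 mm behind it; z points along the fingers, y is the direction in which the jaws open and shut (so a half turn about z gives the same grasp; the last joint's range is limited). The gripper opens to 85 mm and grips with 20 to 120 N. Pads are 22 mm wide; open, the fingers measure 114 mm over their backs; the gripper's body (76 mm by 85 mm) begins 54 mm behind the grasp point. The pads swing forward as they close: fully open they stand 13 mm farther back than shut.
Start: joints at [1.011, 0.326, -0.193, 1.052, 0, 1.437], TCP at [227.174, 500.91, 231.281] pointing down, gripper open.
Joint ranges: [-2.65, 2.65], [-0.97, 1.79], [-1.3, 1.35], [-1.93, 2.1], [-1.47, 1.37], [-3.14, 3.14]. Speed limits (rad/s): [2.57, 2.57, 3.14, 3.14, 3.14, 3.14].

### API

Orientations are given as [roll, pitch, yaw] about the fixed x, y, z axes, in that order (R = Rz(yaw) Ry(pitch) Rx(roll)).
In Python, from bench import bot, solve_ik, imaging gives the robot as it stands. Calls block until the motion is done:
- bot.move_ptp(position, orientation): joint-space move of the TCP to a pose.
- bot.movel(position, rot=None, max_speed=150, threshold=None): straight line of the TCP; rot=None keeps the orientation; max_speed is the mean speed in mm/s. With threshold (N) it stops when the force on the tool has changed by that much, and returns True; else False.
- bot.move_j(angles): joint-space move.
- bot.grip(opening, effort=None): opening from 0.0 (shut) to 1.0 (fully open); effort is the grip in N (None keeps the last); returns when the fingers have stopped.
- bot.dwell(seconds).
- solve_ik(position, orientation): joint angles nearest the present ones, or None.
- bot.get_state(): the state.
- imaging.capture(name): name is "side" or "top" or "wrist"; returns the picture (384x512x3 uint8, blue, green, red); there is no depth.
- imaging.camera_model(name): a dict with "K" (3x3 intrinsics, pixels), "position" and "rotation" of the camera in the world. Camera axes: x right, y up, looking along -z (the intrinsics and any distortion apply to the point x, -y, -z); pixel columns grow to the right and rows downward; lengths in mm; the calibration is good to about 2 mm. The wrist camera is an equidistant fisheye: a pixel r from the principal point sees the ray r / f radians off the axis. A picture is of the moment at which its call begins: read the wrist's pose just before it. camera_model takes no time and is no camera call; for the wrist camera it gives the pose at the moment of the call.
A pose or a line that the arm cannot do raises bot.IKError and nothing moves.
- bot.sign_off(): hands the job in, once; it reports no verdict.
The state is a dict: "t": time; "qpos": joint angles; "joint_velocities": joint speeds; "effort": joint torques, N m; "tcp_pos": TCP position; "orientation": TCP orientation; "contact_force": force on the tool from outside, world axes, zero at the start; "wrist_torque": the same for the moment, N m; "opening": opening from 0.0 (shut) to 1.0 (fully open).
Only numpy, scipy, OpenCV 4.12 (cv2) and the standard library are available. Lean on these libraries where they do the work, as an engineer would, in place of code of your own. Each camera call takes 0.05 s, during which the arm holds its last target.

### The job

The long hand float has been dropped into the white tilt-out bin askew, with its corners caught under the bin's in-turned rims. Take it by its handle, turn it straight with the bin while it is still down inside, then lift it out and set it down gently, handle up, in the middle of the slatted draining board and lengthwise along it. Leave the corked glass bottle standing where it is.

Things in the scene. Friction and masses are not known exactly. Their poses are not given: they have to be found in the camera images.
- float_handle (a point): Long float: aluminium plate 190 x 60 x 8 mm, about 0.45 kg; above it on two posts a wooden handle bar 110 long, 24 wide, 22 mm high. Point: bar's middle, 60 mm above the plate's underside, over its centre. x along bar and plate, z up. Starts flat on the bin's floor, turned 24-28 deg counter-clockwise (from above) from the bin's x. A shorter float (plate 120 mm) on the counter is a bystander.
- bin: White plastic bin, fixed, open-topped: 240 (x, length) x 160 (y) x 60 mm high. Origin: centre of underside; z up. Inner floor 230 x 150 mm, 30 mm above the counter. Along both long sides a 6 mm thick rim (top 60 mm above the counter) turns inward, leaving an opening 100 mm wide in y, centred, 230 mm long. The float can turn about its middle inside, to straight, without hitting walls.
- board: The slatted wooden draining board, fixed: 270 mm (x, its length) x 150 mm (y), slat tops 18 mm above the counter. Origin: centre of its underside; z up. The float set down on it has its handle point 78 mm above the counter.
- bottle: A green glass bottle with a cork, 56 mm across and 160 mm tall, standing loose on the counter beyond the bin and the board. Origin: centre of its underside; z along its axis.
Things that resemble listed ones, but are neither listed nor needed, are in the scene too. Leave any orange look-alike of the part that bears float_handle alone.

How it is judged (in metres and radians):
On the way, in this order (a step that is already met when the one before it is completed fails the run):
1. the long float is turned straight with the bin (within 12 degrees) while its plate is still below the rims (angle between the x axis of float_handle and the x axis of bin, either way round below 0.21 rad and z of float_handle in the frame of bin below 0.115 m and horizontal distance between float_handle and bin below 0.06 m), for 0.1 s.
2. it is lifted clear of the bin (handle point more than 135 mm above the counter) (z of float_handle in the frame of bin above 0.135 m), for 0.05 s.
At the end, for the whole second after the job is handed in: The long float lies still, flat on the draining board, handle up, its middle within 40 mm along and 35 mm across of the board's middle, its length within 17 degrees of the board's; the bottle stands upright within 30 mm of where it was (x of float_handle in the frame of board between -0.04 and 0.04 m and y of float_handle in the frame of board between -0.035 and 0.035 m and z of float_handle in the frame of board between 0.07 and 0.086 m and angle between the x axis of float_handle and the x axis of board, either way round below 0.3 rad and angle between each of float_handle, bottle's own z axis and vertical below 0.1 rad and linear speed of float below 0.02 m/s and distance of bottle from where it was at the start of the episode below 0.03 m); the robot touches nothing.
It fails at once if the long float is dropped (falls faster than 0.7 m/s, out of the fingers) (linear speed of float above 0.7 m/s and contact force between the fingers and float below 0.1 N).
It fails at once if the bottle is tipped over (angle between bottle's own z axis and vertical above 0.5 rad).
It also fails if it takes over 42 s, if anything falls off the work surface, if the arm or the gripper's body presses on something with over 40 N, if the wrist force passes 120 N, or if a joint passes its speed limit or range.

## Working session

There is one attempt and no reset: what is moved stays moved. The work goes in short steps, each a Python script; the robot and the scene stay as the last script left them, time stands still between calls to the robot, and variables do not carry over. Pictures are saved under pics/ and viewed, and the job is handed in when it is done.

```bash
ls; mkdir -p pics; python3 - <<'E'
from bench import bot, solve_ik, imaging
import cv2
for n in ("side","top","wrist"):
    m=imaging.camera_model(n); print(n,m)
    cv2.imwrite(f"pics/{n}0.png",imaging.capture(n))
s=bot.get_state();print(s)
E
```

```text
pics
side {'K': array([[365.08576623,   0.        , 252.13525888],
       [  0.        , 365.08576623, 191.52496215],
       [  0.        ,   0.        ,   1.        ]]), 'position': array([ 258.43005023, -732.78847443,  976.0426178 ]), 'rotation': array([ 0.77069408, -0.01323146, -0.32524439])}
top {'K': array([[392.36616845,   0.        , 253.62458182],
       [  0.        , 392.36616845, 188.28009715],
       [  0.        ,   0.        ,   1.        ]]), 'position': array([ 429.85471513,   87.9503177 , 1358.15524391]), 'rotation': array([ 0.08254943, -0.00664098, -1.57176316])}
wrist {'K': array([[297.31863964,   0.        , 256.13439083],
       [  0.        , 297.31863964, 191.07852924],
       [  0.        ,   0.        ,   1.        ]]), 'position': array([166.3425834 , 528.99329638, 373.21506838]), 'rotation': array([-0.26612753,  0.00150947,  1.14593925])}
{'t': 0.15, 'qpos': array([ 1.01079517e+00,  3.26805151e-01, -1.93348298e-01,  1.05198334e+00,
       -1.68740545e-05,  1.43662734e+00]), 'joint_velocities': array([-0.00244156, -0.00242656,  0.00255466,  0.00035236,  0.00072056,
        0.000399  ]), 'effort': array([ 7.73185002e-04, -4.43703318e+01,  2.62665296e+01,  1.04820676e-02,
       -1.21332046e-04,  2.63734643e-05]), 'tcp_pos': array([226.93904149, 500.5203674 , 230.66677569]), 'orientation': array([-3.14026198e+00, -1.62587152e-04,  2.71576039e+00]), 'contact_force': array([-0.43930338,  0.29035761,  0.32019742]), 'wrist_torque': array([ 0.01527528, -0.00289775, -0.02374588]), 'opening': 0.9987388212152596}
```

View pics/top0.png

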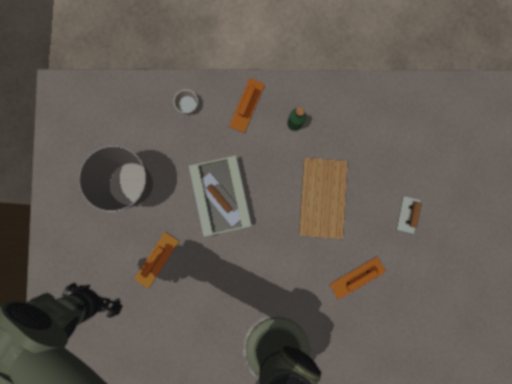

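View pics/side0.png

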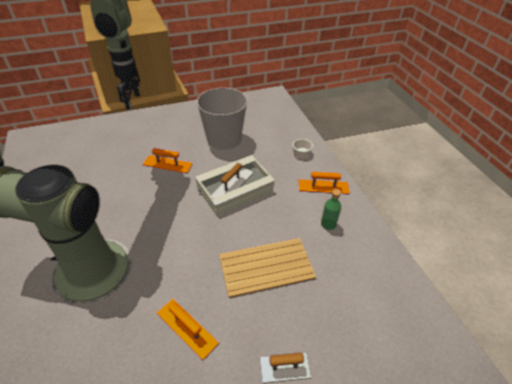

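View pics/wrist0.png

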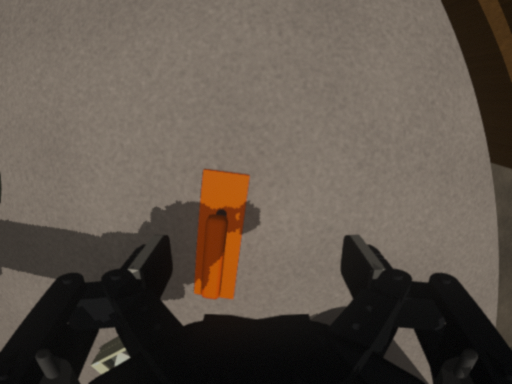

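The top view shows the bin around (222,195), with the float's brown handle at about (219,199). The board is around (324,198) and the bottle at (297,118). The orange look-alikes and the short float are all away from these. Next I'll measure by colour masks.

```bash
cat > h.py <<'E'
import numpy as np, cv2
from scipy.spatial.transform import Rotation as R
from bench import bot, solve_ik, imaging
def ray(m,uv,fish=False):
    K=m["K"]; uv=np.atleast_2d(np.asarray(uv,float))
    d=np.stack([(uv[:,0]-K[0,2])/K[0,0],(uv[:,1]-K[1,2])/K[1,1]],1)
    if fish:
        th=np.hypot(d[:,0],d[:,1]); s=np.where(th>1e-9,np.sin(th)/np.maximum(th,1e-9),1)
        v=np.stack([d[:,0]*s,-d[:,1]*s,-np.cos(th)],1)
    else: v=np.stack([d[:,0],-d[:,1],-np.ones(len(d))],1)
    return R.from_euler("xyz",m["rotation"]).apply(v)
def onplane(m,uv,z,fish=False):
    v=ray(m,uv,fish); p=m["position"]
    return p+v*((z-p[2])/v[:,2])[:,None]
def rect(pts):
    c,(a,b),ang=cv2.minAreaRect(np.float32(pts[:,:2]))
    if a<b: a,b,ang=b,a,ang+90
    ang=(ang+90)%180-90
    return np.round(c,1),round(a,1),round(b,1),round(ang,2)
E
python3 - <<'E'
from h import *
for n in("top","side"):
    im=cv2.imread(f"pics/{n}0.png");m=imaging.camera_model(n)
    hsv=cv2.cvtColor(im,cv2.COLOR_BGR2HSV)
    pts={"top":dict(rim=(193,190),plate=(208,183),handle=(219,199),board=(324,198),floor=(213,215),bottle=(297,120),table=(280,160)),"side":dict(handle=(232,174),board=(266,266))}[n]
    for k,(u,v) in pts.items(): print(n,k,hsv[v,u])
    c=(180,145,270,245) if n=="top" else (190,150,280,215)
    cv2.imwrite(f"pics/{n}_crop.png",cv2.resize(im[c[1]:c[3],c[0]:c[2]],None,fx=6,fy=6,interpolation=cv2.INTER_CUBIC))
E
```

```text
top rim [ 21  15 120]
top plate [110  25 153]
top handle [ 13 150 100]
top board [ 16 121 139]
top floor [26 18 97]
top bottle [ 63 100  66]
top table [ 13  29 104]
side handle [ 14 191 116]
side board [ 18 140 169]
```

View pics/top_crop.png

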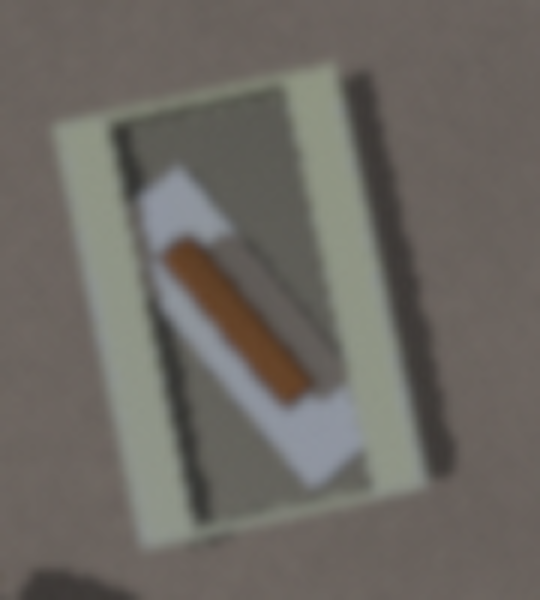

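View pics/side_crop.png

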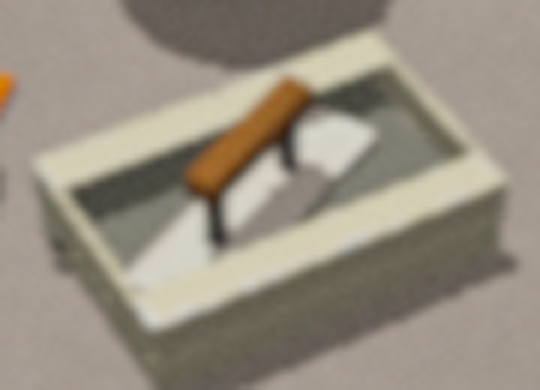

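The crops show the rim outline cleanly, with corners at crop (52,125), (335,62), (428,487) and (143,550). The brown bar runs from (180,250) to (295,390).

```bash
python3 - <<'E'
from h import *
m=imaging.camera_model("top"); im=cv2.imread("pics/top0.png"); ms=imaging.camera_model("side"); si=cv2.imread("pics/side0.png")
lab=cv2.cvtColor(im,cv2.COLOR_BGR2LAB).astype(int)
def box(mask,b):
    o=np.zeros_like(mask,np.uint8);o[b[1]:b[3],b[0]:b[2]]=mask[b[1]:b[3],b[0]:b[2]];return o
def biggest(o):
    cs,_=cv2.findContours(o.astype(np.uint8)*255,cv2.RETR_EXTERNAL,cv2.CHAIN_APPROX_NONE); return max(cs,key=cv2.contourArea)[:,0,:]
def hs(i):return cv2.cvtColor(i,cv2.COLOR_BGR2HSV).astype(int)
crn=np.array([(52,125),(335,62),(428,487),(143,550)])/6-0.42+[180,145]
P=onplane(m,crn,60); print("bin corners",P.round(0).tolist(),rect(P),P.mean(0))
h=hs(im)
rm=box((lab[...,1]<127)&(lab[...,0]>90),(183,148,262,243)); c=biggest(rm); print("bin mask",rect(onplane(m,c,60)))
b=biggest(box((h[...,1]>80)&(h[...,2]>80),(292,150,356,246)));print("board",rect(onplane(m,b,18)))
hm=biggest(box((h[...,1]>100)&(h[...,2]>60)&(h[...,0]<20),(195,170,245,230)));print("handle",rect(onplane(m,hm,101)), rect(onplane(m,hm,90)))
h2=hs(si)
b=biggest(box((h2[...,1]>100)&(h2[...,2]>90),(215,235,320,296)));print("board side",rect(onplane(ms,b,18)))
hm2=biggest(box((h2[...,1]>120)&(h2[...,2]>60)&(h2[...,0]<20),(212,155,250,195)));
print("handle side",rect(onplane(ms,hm2,95)))
# bar centre by 2 views
def tri(u1,u2):
    a=ray(m,u1)[0];bb=ray(ms,u2)[0];A=np.stack([a,-bb],1);t=np.linalg.lstsq(A,ms["position"]-m["position"],rcond=None)[0]
    p=m["position"]+a*t[0];q=ms["position"]+bb*t[1];return (p+q)/2,np.linalg.norm(p-q)
print(tri(cv2.minAreaRect(hm)[0],cv2.minAreaRect(hm2)[0]))
scrn=np.array([(380,30),(32,165),(150,330),(507,183)])/6-.42+[190,150]
P=onplane(ms,scrn,60);print("bin side",P.round(0).tolist(),rect(P),P.mean(0))
bt=biggest(box((h[...,0]>45)&(h[...,0]<85)&(h[...,1]>60),(280,100,315,135)));print("bottle",onplane(m,bt,80).mean(0), tri((299,111.5),(336,192)))
E
```

```text
bin corners [[614.0, 297.0, 60.0], [649.0, 140.0, 60.0], [413.0, 88.0, 60.0], [379.0, 244.0, 60.0]] (array([514.1, 192.7]), 241.4, 161.0, 12.37) [513.92266327 192.3866476   60.        ]
bin mask (array([514.5, 191.7]), 242.1, 163.3, 12.41)
board (array([ 508.7, -158.8]), 268.6, 150.2, -4.61)
handle (array([503.5, 189.7]), 100.6, 17.2, 39.92) (array([504.2, 190.6]), 101.5, 17.3, 39.92)
board side (array([ 507.8, -167.5]), 266.8, 152.7, -4.48)
handle side (array([502.9, 185.3]), 109.2, 28.9, 36.03)
(array([503.84554389, 190.64150397,  89.12298275]), np.float64(0.5598471293077608))
bin side [[621.0, 295.0, 60.0], [380.0, 239.0, 60.0], [414.0, 87.0, 60.0], [648.0, 137.0, 60.0]] (array([517.7, 189.5]), 247.2, 160.2, 12.57) [515.70636615 189.35463914  60.        ]
bottle [763.9288356  -60.94225065  80.        ] (array([772.34743294, -63.10768353, 154.36517113]), np.float64(3.4381510399961246))
```

Both views agree. The bin is at (514,192) with yaw 12.4°, and the float bar is at (504,190.6,89) with yaw about 39.5°, which is about 27° relative to the bin as expected. The board is at (508.5,-159) with yaw -4.6°. I'll move above the bar and check with the wrist camera.

```bash
python3 - <<'E'
from h import *
bot.move_ptp([504,190.5,150],[np.pi,0,np.radians(39.5)-np.pi])
m=imaging.camera_model("wrist");im=imaging.capture("wrist");cv2.imwrite("pics/wrist1.png",im)
s=bot.get_state();print(s["t"],s["tcp_pos"],s["orientation"],s["qpos"])
h=cv2.cvtColor(im,cv2.COLOR_BGR2HSV).astype(int)
k=((h[...,1]>110)&(h[...,0]<22)&(h[...,2]>50)).astype(np.uint8)*255
cs,_=cv2.findContours(k,cv2.RETR_EXTERNAL,cv2.CHAIN_APPROX_NONE)
for c in sorted(cs,key=cv2.contourArea)[-3:]:
    print(cv2.contourArea(c),cv2.boundingRect(c),rect(onplane(m,c[:,0],101,True)))
E
```

```text
1.8667 [503.8460234  191.17976157 150.17172781] [ 3.14152300e+00  3.42573883e-04 -2.45136299e+00] [ 2.25532272e-01  3.74444639e-01 -3.43667159e-01  8.52409497e-01
  2.15792189e-04 -4.64697376e-01]
3863.5 (434, 137, 78, 77) (array([370. , 320.2]), 91.3, 56.6, -32.56)
4425.5 (240, 130, 34, 147) (array([502.3, 191.1]), 106.6, 22.0, 40.06)
5634.5 (0, 0, 83, 129) (array([533.2, -33.5]), 111.2, 102.5, 22.96)
```

View pics/wrist1.png

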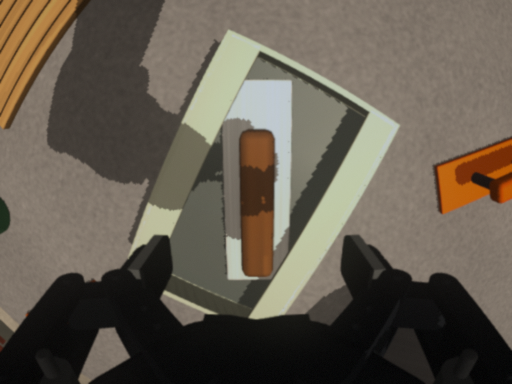

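The wrist view shows the bar at about (257,203), centred between the jaws and aligned, with yaw 40.06° and size 107x22, which matches. Now to grasp it.

```bash
python3 - <<'E'
from h import *
o=lambda d:[np.pi,0,np.radians(d)-np.pi]
print(bot.movel([503,191,67],rot=o(40),max_speed=80,threshold=15))
bot.grip(0.0,effort=60)
s=bot.get_state();print(s["t"],s["tcp_pos"],s["opening"],s["contact_force"])
print(bot.movel([503,191,72],rot=o(40),max_speed=30))
s=bot.get_state();print(s["t"],s["tcp_pos"],s["opening"],s["contact_force"],s["wrist_torque"])
cv2.imwrite("pics/side1.png",cv2.resize(imaging.capture("side")[110:240,150:320],None,fx=4,fy=4))
cv2.imwrite("pics/wrist2.png",imaging.capture("wrist"))
E
```

```text
False
3.65 [503.27513418 190.97407767  67.26862651] 0.271007968815355 [-0.33319156 -0.35809442  2.10762733]
False
3.9667 [502.4781183  190.93382002  71.63435061] 0.27105625632107033 [ 0.47197826  0.54316544 -5.42710809] [ 0.02059426  0.08646412 -0.01653255]
```

View pics/side1.png

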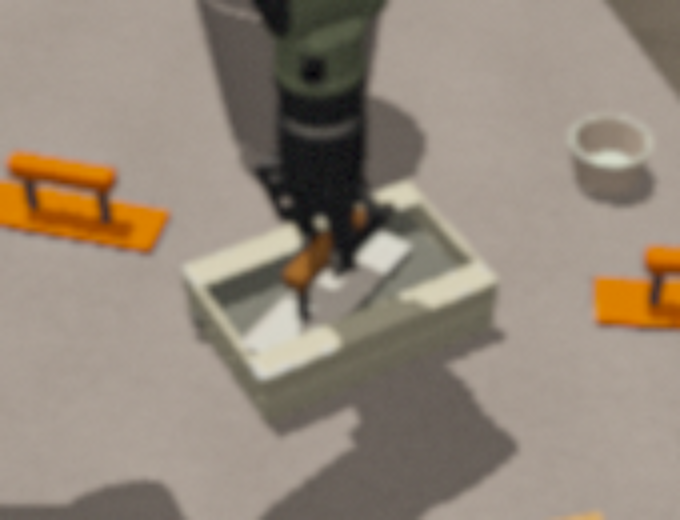

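View pics/wrist2.png

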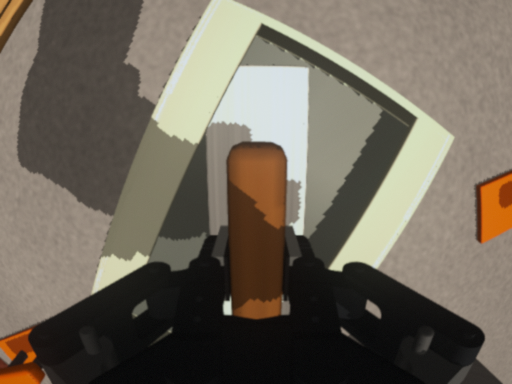

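The bar is gripped: the opening gives 23 mm, and the lift added about 5 N of weight. Next I'll turn it to 12.4° while it's still down inside.

```bash
python3 - <<'E'
from h import *
o=lambda d:[np.pi,0,np.radians(d)-np.pi]
for d in (30,20,12.4):
    x=503+ (40-d)/27.6*6
    bot.move_ptp([x,191.3,72],o(d))
    s=bot.get_state();print(s["t"],s["tcp_pos"],s["opening"],s["contact_force"],s["wrist_torque"])
bot.dwell(0.3)
cv2.imwrite("pics/wrist3.png",imaging.capture("wrist"))
cv2.imwrite("pics/top3.png",cv2.resize(imaging.capture("side")[110:240,150:320],None,fx=4,fy=4))
E
```

```text
4.3583 [505.00725718 191.29083736  71.77876682] 0.2707888616888787 [-0.30456692 -0.33558776 -5.39731618] [0.00178068 0.0051181  0.00919096]
4.65 [507.22754078 191.28605331  71.92497501] 0.27094059113781765 [-0.1602038   0.12637355 -5.15005527] [ 0.01176612 -0.01331928 -0.01225392]
4.9083 [508.84318609 191.27998911  71.94675484] 0.27130579634354685 [-0.7278475   0.67492049 -5.07423136] [ 0.01943666  0.03495575 -0.01338489]
```

View pics/wrist3.png

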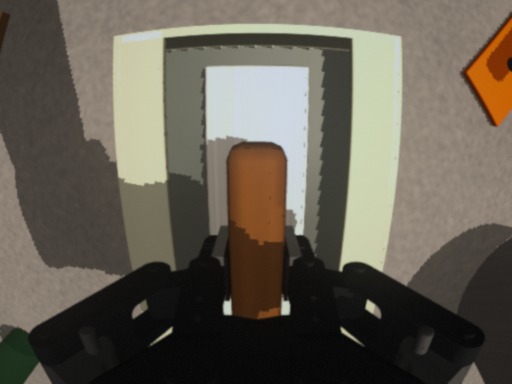

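View pics/top3.png

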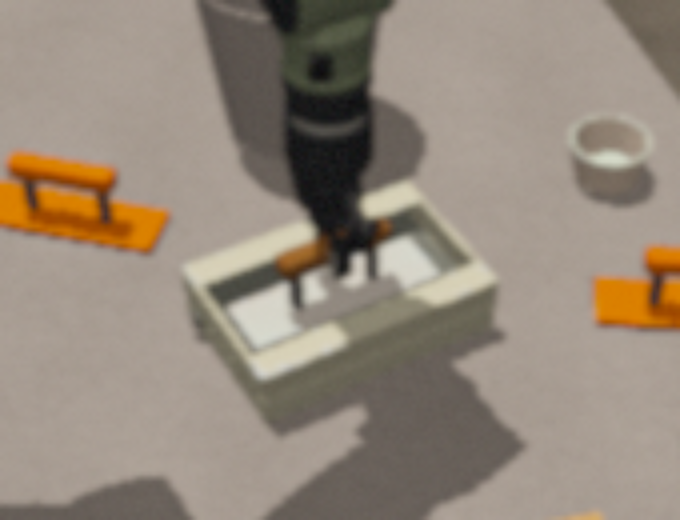

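The float is parallel with the bin and centred in the opening: the plate spans columns 207-308 and the opening spans 165-352. Now lift it, carry it across and lower it with a force threshold.

```bash
python3 - <<'E'
from h import *
o=lambda d:[np.pi,0,np.radians(d)-np.pi]
def st():
    s=bot.get_state();print(round(s["t"],2),s["tcp_pos"].round(1),round(s["opening"],3),s["contact_force"].round(1))
bot.movel([509,191.3,165],max_speed=100); st()
bot.movel([508.5,-159,165],rot=o(-4.6),max_speed=150); st()
bot.movel([508.5,-159,75],max_speed=80); bot.dwell(.2); st()
cv2.imwrite("pics/side4.png",cv2.resize(imaging.capture("side")[200:330,190:360],None,fx=4,fy=4))
cv2.imwrite("pics/wrist4.png",imaging.capture("wrist"))
E
```

```text
6.39 [508.4 191.2 164.3] 0.268 [-0.8  0.8 -4.7]
8.88 [ 508.5 -158.4  165. ] 0.274 [ 0.1 -0.1 -4.9]
10.35 [ 508.8 -159.1   75.4] 0.267 [-0.3 -0.7 -4.6]
```

View pics/side4.png

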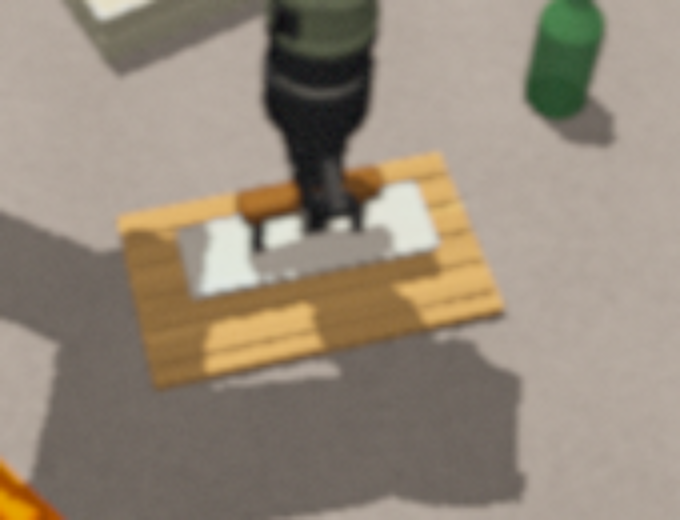

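View pics/wrist4.png

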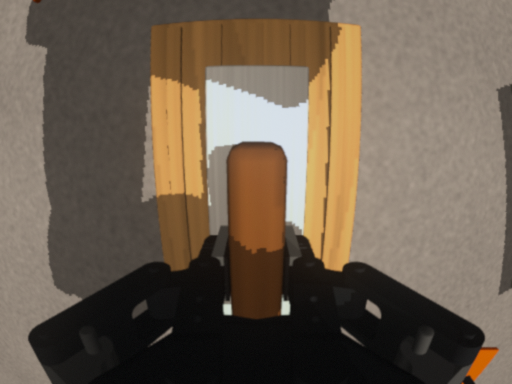

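The float is aligned and centred over the board: the plate is at columns 207-308 and the board at 152-360. Next I'll lower it until contact, then release.

```bash
python3 - <<'E'
from h import *
def st():
    s=bot.get_state();print(round(s["t"],2),s["tcp_pos"].round(1),round(s["opening"],3),s["contact_force"].round(1));return s
print(bot.movel([508.5,-159,52],max_speed=20,threshold=4)); s=st()
bot.grip(0.6); st()
bot.grip(1.0); st()
p=s["tcp_pos"]
bot.movel([508.5,-159,p[2]+110],max_speed=90); st()
m=imaging.camera_model("wrist");w=imaging.capture("wrist");cv2.imwrite("pics/wrist5.png",w)
h=cv2.cvtColor(w,cv2.COLOR_BGR2HSV).astype(int)
k=((h[...,0]<14)&(h[...,1]>110)&(h[...,2]>40)).astype(np.uint8)*255
cs,_=cv2.findContours(k,cv2.RETR_EXTERNAL,cv2.CHAIN_APPROX_NONE)
for c in sorted(cs,key=cv2.contourArea)[-4:]: print(cv2.contourArea(c),cv2.boundingRect(c),rect(onplane(m,c[:,0],89,True)))
cv2.imwrite("pics/side5.png",imaging.capture("side"))
E
```

```text
True
11.36 [ 508.3 -158.9   55.3] 0.269 [-0.4 -0.7  4.1]
11.74 [ 506.7 -158.2   53.8] 0.597 [0.2 0.4 0. ]
12.18 [ 506.7 -158.2   53.8] 0.998 [ 0.4 -0.1  0.2]
13.57 [ 508.1 -158.8  164.6] 1.003 [-0.4 -0.1  0.2]
215.5 (0, 128, 7, 72) (array([ 454.2, -406.2]), 74.0, 11.2, -17.15)
396.5 (68, 0, 45, 25) (array([ 336.3, -285.8]), 47.0, 22.1, 72.01)
435.0 (404, 347, 28, 33) (array([740.1,  22.9]), 72.0, 31.1, 29.63)
3395.5 (241, 130, 30, 131) (array([ 507. , -158.1]), 105.3, 22.0, -4.34)
```

View pics/wrist5.png

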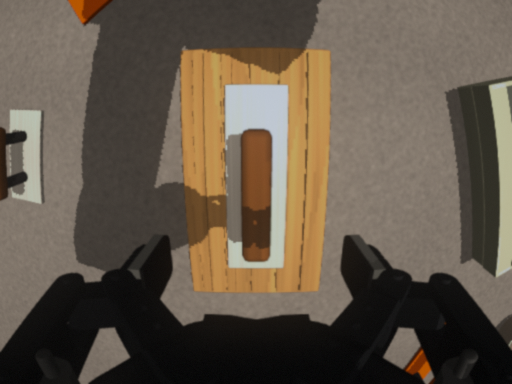

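View pics/side5.png

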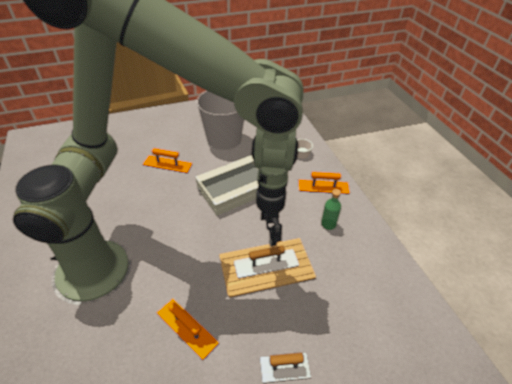

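The float lies flat, centred and aligned on the board, with its bar at (507,-158) and yaw -4.3°. The bottle still stands at side-view pixel (332,212), and the gripper is clear.

```bash
python3 -c "
from bench import bot
bot.dwell(0.3);s=bot.get_state();print(s['t'],s['contact_force']);bot.sign_off()"
```

```text
13.975 [-0.95623057 -0.41065806  0.15469196]
the job is handed in; nothing more can be done
```

I handed the job in at about 14 s. The long float is on the draining board, but `sign_off` gives no verdict, so what follows rests on my own checks.

I gripped the float by its handle and raised it 5 mm. Still below the rims, I turned it from 40° to 12.4°, in line with the bin. I then lifted it clear of the bin, lowered it onto the board until it touched, let go and backed off.

**Last checks:**
- **Float position:** the bar measured (507, -158) mm with yaw -4.3°. The board measured (508.5, -159) mm with yaw -4.6°. That is within about 2 mm and 1°, well inside the limits.
- **Float pose:** it lies flat with the handle up.
- **Bottle:** by eye in the last side view it is upright and in the same place; I did not measure it again.
- **Robot contact:** the gripper is open and clear, with about 1 N on the tool, which is at noise level.

**Disagreements:**
- **Board across its width:** the side view put the board's middle about 9 mm off the top view in y, because its front face was caught in the mask. I used the top view, and the wrist view showed the float centred.
- **Handle angle:** the side view gave 36° at the start, against 40° from the top and wrist views. I used 40°.

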